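# Lock the bar-foot stop post in the tile-rubbing jig

### The arm

A 6-joint arm with a two-finger parallel gripper is mounted at the origin on the work surface. World frame = base frame: x ahead of the robot, y to its left, z up, the work surface at z = 0. Lengths are in m, angles in rad, forces in N, time in s.
With the tool pointing down it reaches from about 0.375 to 0.9 m from the base axis. Payload 3.1 kg.
Tool frame: the origin (TCP) lies on the centre line of the jaws, within the pads' length; the fingertips stand 8 mm ahead of it and the grasp point (between the pads) lies 11 mm behind it (robot.tip_extent is the distance from the TCP to the fingertips, in m); y points along the fingers, z is the direction in which the jaws open and shut, and the axes are right-handed (so a half turn about y gives the same grasp; the last joint's range is limited). The gripper opens to 87 mm and grips with 3 to 60 N. Pads are 19 mm wide; open, the fingers measure 117 mm over their backs; the gripper's body (75 mm by 190 mm) begins 51 mm behind the grasp point.
Start: joints at [-1.504, 0.527, 1.433, -0, 1.181, -0.178], TCP at [0.152, -0.606, 0.231] pointing down, gripper open.
Joint ranges: [-3.08, 3.08], [-0.75, 2.2], [0.22, 2.44], [-1.43, 4.57], [0, 2.65], [-2.85, 2.85]. Speed limits (rad/s): [2.79, 2.79, 3.14, 3.14, 3.14, 3.14].

### API

Orientations are given as a unit quaternion [x, y, z, w].
In Python, from rig import robot gives the robot as it stands.
- The arm moves only by the shell command python3 -m crank 'ROWS' [FORCE]. ROWS is JSON, a list that holds one entry, the list of rows, each a list of 7 numbers: the turn, a rotation vector about the tool's x, y, z in degrees, then the shift along the tool's x, y, z in m, then the opening in per cent of the stroke, from 0 (shut) to 100 (fully open). In form: [[[ax, ay, az, dx, dy, dz, gripper], ...]]. A call has exactly 5 rows; each row shifts and turns the commanded pose from where the row before left it, along the tool's axes as they then stand; what a row does not reach is not made up. A row lasts 1/8 s, in which the tool goes at most 62.5 mm and 10.7 degrees, less where a joint would pass 70% of its speed; a pose out of reach is approached as far as the arm can. A call with a gripper value outside its range is refused whole. The fingers move at their own pace and stop on an object; FORCE is the grip in N (left out, the last holds). Time passes only in rows, so rows that do not move let the fingers close, or fill a call up. It gives the time, the measured TCP pose, the force and the opening at its end, in the units of the state.
- robot.get_obs(): the state, without advancing time (a new reading comes with each control period).
- robot.camera(name): name is "scene" or "top" or "wrist"; returns a dict with "img" (384x512x3 uint8, red, green, blue), "K" (3x3 intrinsics, pixels), "dist_coeffs" ([k1, k2, p1, p2, k3] as OpenCV has them; the pictures are not rectified), "R" (3x3) and "t" (3): a world point X has camera coordinates R X + t; the wrist camera has in their place "T_tool_cam" (4x4, takes a point from camera to tool coordinates, whose origin is the TCP and whose axes are the tool frame's). Camera axes: x right, y down, z forward; pixel columns grow to the right and rows downward; lengths in m; the calibration is good to about 2 mm. A picture is of the moment at which its call begins: read the wrist's pose just before it. There is no depth.
- robot.hand_in(): hands the job in, once; it reports no verdict.
Trained networks look in a picture, given as the dict that the camera call returned (one of the last four; its "shot" number tells which), for a name from the list of things; names that differ only in an ending like _2 or _b are one class to them, and where a whole thing is asked for, a point or a joint stands for the part that bears it (a point fixed in the world has none). Each returns a list of dicts, best first, with "conf" (0 to 1); they miss things now and then, are a little off and sometimes report something else, mostly with a low value. They report only what shows in the picture. A call takes as long as a camera call. They do not tell look-alikes from the thing itself.
- robot.spot_in(picture, thing): "at" ([row, column] in pixels, amid what is visible of it).
The state is a dict: "time": time; "q": joint angles; "joint_velocities": joint speeds; "joint_torque": joint torques, N m; "position": TCP position; "tool_rot": TCP orientation; "ft_force": force on the tool from outside, world axes, zero at the start; "moment": the same for the moment, N m; "grip_width": finger opening in m.
Only numpy, scipy, OpenCV 4.12 (cv2) and the standard library are available. Lean on these libraries where they do the work, as an engineer would, in place of code of your own. Each camera call takes 0.05 s, during which the arm holds its last target.

### The job

Take the stop post whose foot is a long straight bar, lower it lengthwise into the open slot of the black tile-rubbing jig until its foot rests on the slot's floor, then twist it a quarter turn so that the foot lies crosswise under the slot's two lips. Let go and leave it standing upright, locked in the slot; leave the other two posts where they stand.

Things in the scene. Friction and masses are not known exactly. Their poses are not given: they have to be found in the camera images.
- bar_post: The post to lock: a dark iron bar foot 70 x 24 x 12 mm high, on it a round steel stem 20 mm thick (12 to 36 mm above the underside) and on that an upright hardwood grip bar 36 mm long, 14 mm thick, from 36 to 80 mm above the underside. Origin: centre of the foot's underside; x along foot and grip bar, y across both (pinch the 14 mm along y), z up. Stands loose on the bench, about 0.24 kg.
- disc_post: A bystander post with the same stem and grip but a round dark iron disc foot, 36 mm in diameter, 12 mm high; it cannot lock. Origin at the centre of the foot's underside, z up, x along its grip bar.
- plate_post: A bystander post with the same stem and grip but a square dark iron plate foot 56 x 56 x 12 mm; too wide for the slot. Origin at the centre of the foot's underside, z up, x along its grip bar.
- jig_slot (a point): Centre of the slot's mouth, in the top face of the fixed black steel jig (250 x 106 mm, 26 mm high). x along slot and jig, y across, z up. The slot is 100 (x) by 38 mm (y), its pine floor 22 mm below the top face. Lips 6 mm thick; the hollow under them reaches 48 mm either side of this point, so the foot turns freely both ways. At x above 55 mm a tile and fence stand up to 18 mm over the top face.
Mind the look-alikes: they are no part of the job. Leave any blue look-alike of the bar_post alone.

How it is judged:
On the way:
1. the bar-foot post is lowered lengthwise into the slot, its foot below the lips (horizontal distance between bar_post and jig_slot below 0.045 m and z of bar_post in the frame of jig_slot below -0.017 m and angle between the x axis of bar_post and the x axis of jig_slot, either way round below 0.5 rad), for 0.05 s.
At the end, for the whole second after the job is handed in: The bar-foot post stands still and upright (within 8 degrees) in the slot (within 45 mm of its centre: anywhere in it), its underside at least 18 mm below the jig's top face (the floor is at 22 mm), its foot crosswise to the slot within 20 degrees, either way round (horizontal distance between bar_post and jig_slot below 0.045 m and z of bar_post in the frame of jig_slot below -0.018 m and angle between the x axis of bar_post and the x axis of jig_slot, either way round above 1.22 rad and angle between bar_post's own z axis and vertical below 0.15 rad and linear speed of bar_post below 0.02 m/s); the robot touches nothing.
It fails at once if the disc-foot post is moved more than 30 mm (distance of disc_post from where it was at the start of the episode above 0.03 m).
It fails at once if the plate-foot post is moved more than 30 mm (distance of plate_post from where it was at the start of the episode above 0.03 m).
It also fails if it takes over 42 s, if anything falls off the work surface, if the arm or the gripper's body presses on something with over 40 N, if the wrist force passes 120 N, or if a joint passes its speed limit or range.

## Working session

There is one attempt and no reset: what is moved stays moved. The work goes in short steps, Python scripts to look and compute and a shell command to move; the robot and the scene stay as the last step left them, time stands still between calls to the robot, and variables do not carry over. Pictures are saved under pics/ and viewed, and the job is handed in when it is done.

```bash
ls; mkdir -p pics; python3 - <<'E'
from rig import robot
import cv2
o=robot.get_obs(); print(o['time'],o['position'],o['tool_rot'],o['grip_width'])
for n in ["scene","top"]:
    p=robot.camera(n); cv2.imwrite(f"pics/{n}0.png",cv2.resize(p["img"][:,:,::-1],(800,600),interpolation=cv2.INTER_CUBIC))
    for t in ["bar_post","disc_post","plate_post","jig_slot"]:
        try: print(n,t,robot.spot_in(p,t))
        except Exception as e: print(n,t,e)
    print(p["K"],p["dist_coeffs"],p["R"],p["t"])
print(robot.get_obs()['time'])
E
```

```text
pics
0.0 [ 0.15207479 -0.60546901  0.22954892] [-0.08667048  0.7025454  -0.70099497  0.08674235] 0.08734676374259379
scene bar_post [{'at': [272.4, 325.1], 'conf': 0.72}]
scene disc_post [{'at': [242.9, 357.8], 'conf': 0.76}]
scene plate_post [{'at': [190.0, 279.7], 'conf': 0.82}]
scene jig_slot [{'at': [181.1, 149.1], 'conf': 0.78}, {'at': [249.2, 275.5], 'conf': 0.55}]
[[484.29619248   0.         256.24792265]
 [  0.         484.29619248 194.66584732]
 [  0.           0.           1.        ]] [0.00266623 0.         0.         0.         0.        ] [[-0.57056265  0.82122109  0.00736116]
 [ 0.48660491  0.34527353 -0.80249726]
 [-0.66156929 -0.45429299 -0.59661039]] [ 0.27038607 -0.21207103  1.45384085]
top bar_post [{'at': [167.8, 168.2], 'conf': 0.82}, {'at': [173.9, 215.1], 'conf': 0.6}, {'at': [215.1, 162.7], 'conf': 0.34}]
top disc_post [{'at': [215.7, 164.7], 'conf': 0.6}]
top plate_post [{'at': [238.2, 257.9], 'conf': 0.78}]
top jig_slot [{'at': [184.4, 381.5], 'conf': 0.78}]
[[414.37735989   0.         257.79396871]
 [  0.         414.37735989 194.26588485]
 [  0.           0.           1.        ]] [-0.03011456  0.          0.          0.          0.        ] [[-0.01177064 -0.99941086 -0.0322394 ]
 [-0.99784855  0.01381962 -0.06408808]
 [ 0.06449586  0.03141568 -0.99742335]] [0.04820203 0.54390534 0.97698386]
0.5
```

View pics/scene0.png

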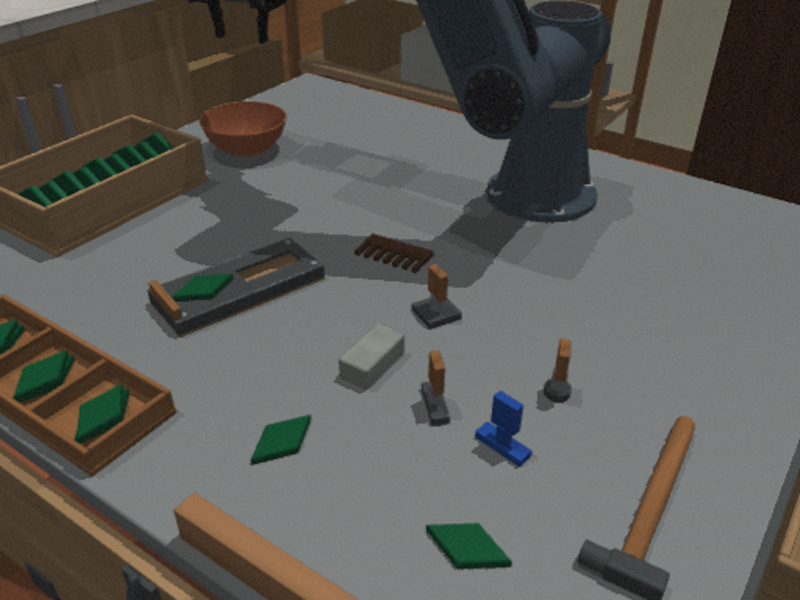

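View pics/top0.png

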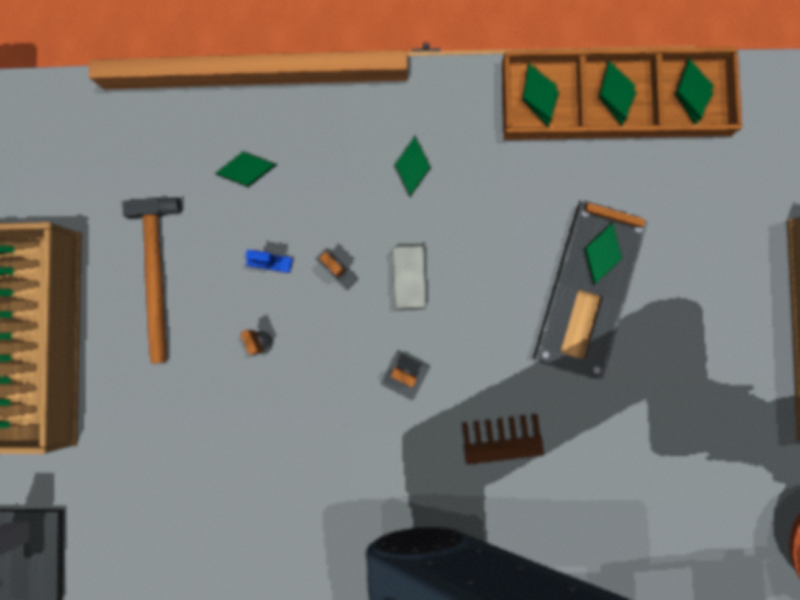

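In the top view (800x600 px), the candidates are blue (268,261), iron and wood (336,267), small round foot (254,342) and square foot (404,372). The one at (336,267), which is (437,388) in the scene view, fits: it has a long dark bar foot, a wooden grip and isn't blue. The jig slot is at about (580,324). I'll confirm this with enlarged crops.

```bash
python3 - <<'E'
import cv2,numpy as np
from rig import robot
a=robot.camera("scene")["img"][:,:,::-1]; b=robot.camera("top")["img"][:,:,::-1]
c1=cv2.resize(a[215:285,255:325],(400,400),interpolation=cv2.INTER_CUBIC)
c2=cv2.resize(b[150:200,190:240],(400,400),interpolation=cv2.INTER_CUBIC)
cv2.imwrite("pics/crop1.png",np.hstack([c1,c2]))
c2=cv2.resize(b[120:250,330:420],(415,600),interpolation=cv2.INTER_CUBIC)
cv2.imwrite("pics/crop2.png",c2)
cv2.imwrite("pics/rawtop.png",b);cv2.imwrite("pics/rawscene.png",a)
E
```

```text
(no output)
```

View pics/crop1.png

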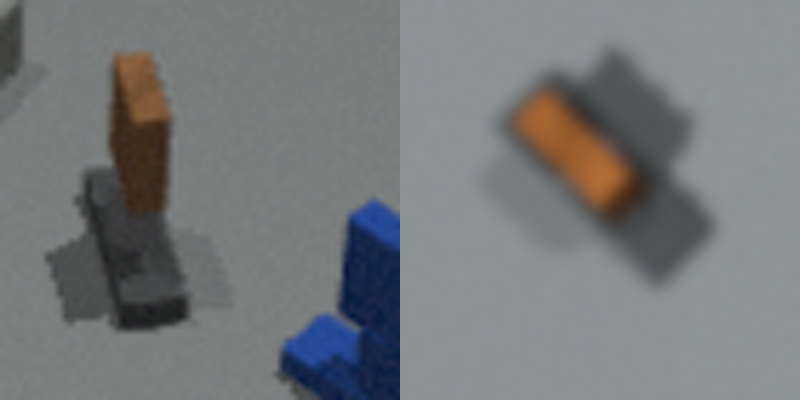

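View pics/crop2.png

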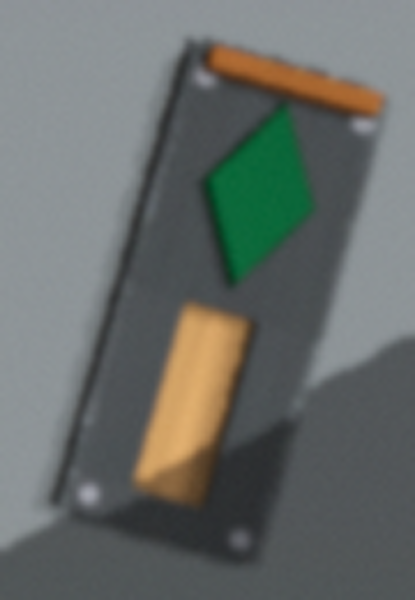

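The crop confirms it: a dark iron bar foot with a wooden grip, in both views. Next I'll fit the post and slot poses from corner pixels.

```bash
cat > h.py <<'E'
import numpy as np,cv2
from scipy.optimize import least_squares
CAM={"scene":dict(K=[[484.29619248,0,256.24792265],[0,484.29619248,194.66584732],[0,0,1]],d=[0.00266623,0,0,0,0],R=[[-0.57056265,0.82122109,0.00736116],[0.48660491,0.34527353,-0.80249726],[-0.66156929,-0.45429299,-0.59661039]],t=[0.27038607,-0.21207103,1.45384085]),
"top":dict(K=[[414.37735989,0,257.79396871],[0,414.37735989,194.26588485],[0,0,1]],d=[-0.03011456,0,0,0,0],R=[[-0.01177064,-0.99941086,-0.0322394],[-0.99784855,0.01381962,-0.06408808],[0.06449586,0.03141568,-0.99742335]],t=[0.04820203,0.54390534,0.97698386])}
for c in CAM.values():
    for k in c: c[k]=np.array(c[k])
def proj(c,X):
    c=CAM[c]; return cv2.projectPoints(np.array(X,float).reshape(-1,3),cv2.Rodrigues(c["R"])[0],c["t"],c["K"],c["d"])[0].reshape(-1,2)
def unproj(c,px,z):
    c=CAM[c]; n=cv2.undistortPoints(np.array(px,float).reshape(-1,1,2),c["K"],c["d"]).reshape(-1,2)
    d=np.c_[n,np.ones(len(n))]@c["R"]; C=-c["R"].T@c["t"]
    return C+d*((z-C[2])/d[:,2])[:,None]
E
python3 - <<'E'
from h import *
s=4.6111
sl=unproj("top",np.array([[190,303],[255,318],[133,485],[200,507]])/s+[330,120],.026); print("slot",sl[:,:2].round(4), "mean",sl.mean(0))
jg=unproj("top",np.array([[190,42],[385,100],[257,562],[60,505]])/s+[330,120],.026); print("jig",jg[:,:2].round(4))
print([np.linalg.norm(jg[i]-jg[(i+1)%4]) for i in range(4)])
for c in [jg[0]-jg[3],jg[1]-jg[2],sl[0]-sl[2],sl[1]-sl[3]]: print(np.degrees(np.arctan2(c[1],c[0])))
g=unproj("top",np.array([[142,88],[112,122],[240,180],[203,218]])/8+[190,150],.08);print("grip",g[:,:2].round(4),g.mean(0))
f=unproj("top",np.array([[315,228],[260,287],[155,68],[105,118]])/8+[190,150],.012);print("foot",f[:,:2].round(4),f.mean(0))
for c in [g[2]-g[0],g[3]-g[1],f[0]-f[2],f[1]-f[3]]: print(np.degrees(np.arctan2(c[1],c[0])),np.linalg.norm(c))
k=400/70
fs=unproj("scene",np.array([[120,327],[187,318]])/k+[255,215],0);print("scene foot end",fs)
fs=unproj("scene",np.array([[115,57],[150,53],[170,120],[133,112]])/k+[255,215],.08);print("scene grip",fs,fs.mean(0))
for n in CAM: print(n,-CAM[n]["R"].T@CAM[n]["t"])
from scipy.spatial.transform import Rotation as Ro
print(Ro.from_quat([-0.08667048,0.7025454,-0.70099497,0.08674235]).as_matrix().round(3))
E
```

```text
slot [[ 0.5606 -0.2282]
 [ 0.5524 -0.2612]
 [ 0.4676 -0.1965]
 [ 0.456  -0.2303]] mean [ 0.509148   -0.22906096  0.026     ]
jig [[ 0.6965 -0.2324]
 [ 0.6645 -0.332 ]
 [ 0.4277 -0.2585]
 [ 0.4579 -0.1591]]
[np.float64(0.10459709914109677), np.float64(0.24791522783023637), np.float64(0.10389741625312077), np.float64(0.24956654352369634)]
-17.086355204623114
-17.246278460712347
-18.841969217560873
-17.80299427006454
grip [[0.6179 0.1523]
 [0.6083 0.1609]
 [0.5911 0.1244]
 [0.5805 0.135 ]] [0.59943189 0.14314003 0.08      ]
foot [[0.5842 0.11  ]
 [0.5665 0.1269]
 [0.634  0.1586]
 [0.6189 0.174 ]] [0.60089218 0.14239351 0.012     ]
-133.86969306302242 0.038596307131978216
-137.10633600052145 0.03796988237541286
-135.68569450196392 0.0695979076092341
-138.0349480578745 0.07049526742021738
scene foot end [[0.63717    0.16107104 0.        ]
 [0.62009898 0.17777755 0.        ]]
scene grip [[0.5976046  0.13039601 0.08      ]
 [0.58884738 0.13908137 0.08      ]
 [0.61431136 0.16317053 0.08      ]
 [0.61806088 0.1508793  0.08      ]] [0.60470605 0.1458818  0.08      ]
scene [1.21928346 0.51164548 0.69519978]
top [0.48029111 0.00996445 1.01087837]
[[-0.97  -0.     0.243]
 [-0.243  0.002 -0.97 ]
 [-0.    -1.    -0.002]]
```

```bash
cat >> h.py <<'E'
from scipy.spatial.transform import Rotation as Ro
def delta(x,y,z,yaw):
    """target TCP, heading (deg) of the jaw axis z: print turn about tool y, then shift in tool axes after the turn"""
    from rig import robot
    o=robot.get_obs(); R=Ro.from_quat(o['tool_rot']); M=R.as_matrix()
    c,s=np.cos(np.radians(yaw)),np.sin(np.radians(yaw))
    T=np.array([[-s*-1*-1 if 0 else s,0,c],[-c,0,s],[0,-1,0]])
    T=np.c_[np.cross([0,0,-1],[c,s,0]),[0,0,-1],[c,s,0]]
    print("t",o['time'],"pos",o['position'].round(4),"yaw",np.degrees(np.arctan2(M[1,2],M[0,2])).round(2),"w",round(o['grip_width'],4),"q",np.round(o['q'],2),"f",np.round(o['ft_force'],1))
    print("turn(deg)",np.degrees(Ro.from_matrix(M.T@T).as_rotvec()).round(2),"shift",(T.T@(np.array([x,y,z])-o['position'])).round(4))
E
python3 -m crank '[[[0,-10,0,0,0,0,100],[0,-10,0,0,0,0,100],[0,-9.8,0,0,0,0,100],[0,0,0,-0.055,0,-0.015,100],[0,0,0,-0.055,0,-0.015,100]]]'
python3 -c "
from h import *
delta(.602,.144,.229,-46.2)"
```

```text
time: 1.23
position: [0.2109, -0.5076, 0.2304]
tool_rot: [0.264, -0.656, 0.656, -0.264]
ft_force: [1.1, 0.2, 1.2]
grip_width: 0.087
t 1.225 pos [ 0.2109 -0.5076  0.2304] yaw -46.22 w 0.087 q [-1.38  0.43  1.62  0.    1.09 -0.57] f [1.1 0.2 1.2]
turn(deg) [-0.03 -0.02 -0.01] shift [-0.7333  0.0014 -0.1996]
```

```bash

python3 -m crank '[[[0,0,0,-0.056,0,-0.0155,100],[0,0,0,-0.056,0,-0.0155,100],[0,0,0,-0.056,0,-0.0155,100],[0,0,0,-0.056,0,-0.0155,100],[0,0,0,-0.056,0,-0.0155,100]]]'
python3 -m crank '[[[0,0,0,-0.056,0,-0.0155,100],[0,0,0,-0.056,0,-0.0155,100],[0,0,0,-0.056,0,-0.0155,100],[0,0,0,-0.056,0,-0.0155,100],[0,0,0,-0.056,0,-0.0155,100]]]'
python3 -c "
from h import *
delta(.602,.144,.229,-46.2)
from rig import robot
p=robot.camera('wrist');print(p['T_tool_cam'].round(3))"
```

```text
time: 1.85
position: [0.3596, -0.257, 0.2309]
tool_rot: [0.264, -0.656, 0.656, -0.264]
ft_force: [1.1, 0.0, -0.2]
grip_width: 0.0871
time: 2.48
position: [0.5078, -0.0067, 0.2309]
tool_rot: [0.264, -0.656, 0.656, -0.265]
ft_force: [0.8, -0.9, 0.6]
grip_width: 0.087
t 2.475 pos [ 0.5078 -0.0067  0.2309] yaw -46.1 w 0.087 q [-0.23  0.37  1.72 -0.    1.05  0.57] f [ 0.8 -0.9  0.6]
turn(deg) [-0.06  0.1  -0.03] shift [-0.1723  0.0019 -0.0436]
[[-0.     0.959  0.283 -0.077]
 [-0.001 -0.283  0.959 -0.155]
 [ 1.     0.     0.001  0.001]
 [ 0.     0.     0.     1.   ]]
```

```bash

python3 -m crank '[[[0,0,0,-0.052,0,-0.014,100],[0,0,0,-0.052,0,-0.014,100],[0,0,0,-0.052,0,-0.014,100],[0,0,0,0,0.02,0,100],[0,0,0,0,0,0,100]]]'
python3 - <<'E'
from h import *
from rig import robot
o=robot.get_obs()
p=robot.camera('wrist'); cv2.imwrite("pics/w1.png",cv2.resize(p["img"][:,:,::-1],(800,600),interpolation=cv2.INTER_CUBIC))
cv2.imwrite("pics/w1raw.png",p["img"][:,:,::-1])
np.savez("w1.npz",pos=o['position'],q=o['tool_rot'],K=p["K"],d=p["dist_coeffs"],T=p["T_tool_cam"])
print(robot.spot_in(p,"bar_post"))
delta(.602,.144,.229,-46.2)
E
```

```text
time: 3.15
position: [0.5887, 0.1303, 0.2089]
tool_rot: [-0.266, 0.656, -0.655, 0.263]
ft_force: [-0.4, -0.7, 0.4]
grip_width: 0.087
[{'at': [151.8, 261.0], 'conf': 0.86}, {'at': [65.3, 191.5], 'conf': 0.64}]
t 3.25 pos [0.5898 0.1295 0.2107] yaw -46.14 w 0.0868 q [ 0.03  0.52  1.51 -0.    1.11  0.84] f [ 0.5 -0.7  0.7]
turn(deg) [0.02 0.06 0.03] shift [-0.0188 -0.0183 -0.002 ]
```

View pics/w1.png

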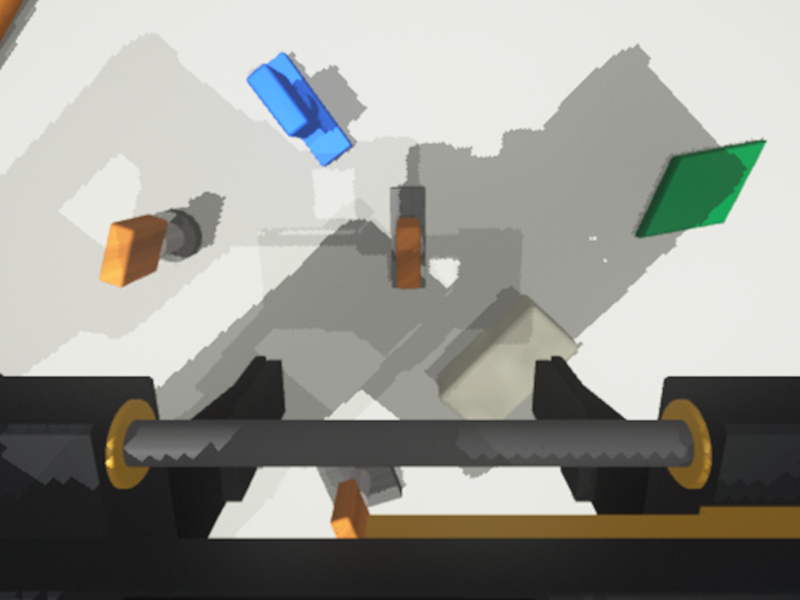

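The wrist view shows the bar_post at (408,238) with its foot aligned with the image columns. The blue decoy is at (300,105) and the disc post at (135,245). Now I'll measure the offset.

```bash
python3 - <<'E'
from h import *
a=cv2.imread("pics/w1raw.png"); cv2.imwrite("pics/w1c.png",cv2.resize(a[110:195,225:295],(490,595),interpolation=cv2.INTER_CUBIC))
E
```

```text
(no output)
```

View pics/w1c.png

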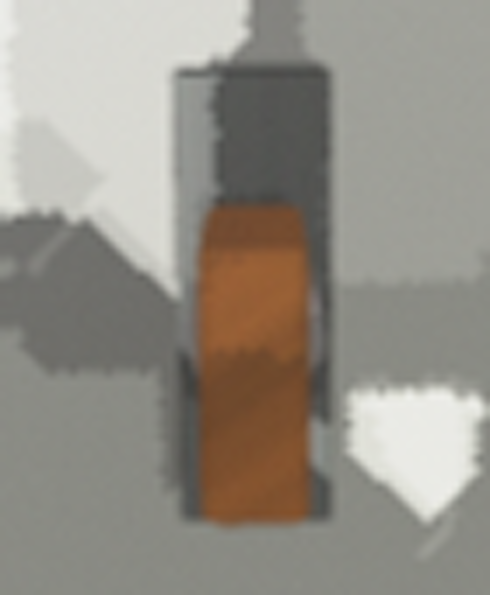

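```bash
python3 - <<'E'
from h import *
w=np.load("w1.npz"); Rt=Ro.from_quat(w["q"]).as_matrix()
def un(px,z):
    n=cv2.undistortPoints((np.array(px,float)/7+[225,110]).reshape(-1,1,2),w["K"],w["d"]).reshape(-1,2)
    C=Rt@w["T"][:3,3]+w["pos"]; d=np.c_[n,np.ones(len(n))]@(Rt@w["T"][:3,:3]).T
    return C+d*((z-C[2])/d[:,2])[:,None]
for nm,px,z in [("foot",[[175,70],[328,68],[183,520],[330,518]],.012),("grip",[[202,247],[303,247],[200,520],[308,520]],.08)]:
    P=un(px,z); print(nm,((P-w["pos"])@Rt).round(4)[:,[0,2]],P.round(4)[:,:2], P.mean(0)[:2]); 
E
```

```text
foot [[-0.0546 -0.01  ]
 [-0.0549  0.013 ]
 [ 0.0155 -0.0094]
 [ 0.0151  0.014 ]] [[0.6202 0.1754]
 [0.6364 0.159 ]
 [0.5702 0.1263]
 [0.5867 0.1097]] [0.60336313 0.14261134]
grip [[-0.0374 -0.0047]
 [-0.0374  0.0078]
 [-0.0024 -0.0052]
 [-0.0024  0.0087]] [[0.6118 0.1597]
 [0.6206 0.1506]
 [0.5863 0.1357]
 [0.5959 0.1257]] [0.60365962 0.14291482]
```

```bash
python3 -c "
from h import *
delta(.6035,.1428,.049,-46.5)"
```

```text
t 3.25 pos [0.5898 0.1295 0.2107] yaw -46.14 w 0.0868 q [ 0.03  0.52  1.51 -0.    1.11  0.84] f [ 0.5 -0.7  0.7]
turn(deg) [0.02 0.36 0.03] shift [-0.019   0.1617 -0.0002]
```

```bash

python3 -m crank '[[[0,0.4,0,-0.019,0.03,0,100],[0,0,0,0,0.045,0,100],[0,0,0,0,0.045,0,100],[0,0,0,0,0.041,0,100],[0,0,0,0,0,0,100]]]'
python3 -c "
from h import *
delta(.6035,.1428,.049,-46.5)"
```

```text
time: 3.88
position: [0.6016, 0.1421, 0.0474]
tool_rot: [-0.264, 0.658, -0.656, 0.259]
ft_force: [-0.0, -0.3, 0.5]
grip_width: 0.0869
t 3.875 pos [0.6016 0.1421 0.0474] yaw -46.6 w 0.0869 q [0.05 0.76 1.57 0.   0.81 0.86] f [-0.  -0.3  0.5]
turn(deg) [ 0.24 -0.1   0.28] shift [-0.0019 -0.0016  0.0008]
```

```bash

python3 -m crank '[[[0,0,0,-0.0015,-0.001,0.0005,50],[0,0,0,0,0,0,15],[0,0,0,0,0,0,5],[0,0,0,0,0,0,5],[0,0,0,0,0,0,5]]]' 35
python3 -c "
from h import *
delta(.6035,.1428,.049,-46.5)"
```

```text
time: 4.5
position: [0.6053, 0.1439, 0.0509]
tool_rot: [0.262, -0.657, 0.657, -0.262]
ft_force: [0.4, -0.1, -0.3]
grip_width: 0.0448
t 4.5 pos [0.6053 0.1439 0.0509] yaw -46.51 w 0.0448 q [ 0.05  0.76  1.57 -0.    0.81  0.87] f [ 0.4 -0.1 -0.3]
turn(deg) [-0.02 -0.01 -0.02] shift [ 0.0021  0.0019 -0.0004]
```

```bash

python3 -m crank '[[[0,0,0,0,0,0,5],[0,0,0,0,0,0,5],[0,0,0,0,0,0,5],[0,0,0,0,0,0,5],[0,0,0,0,0,0,5]]]' 35
python3 -c "
from h import *
for i in range(3): delta(.6035,.1428,.049,-46.5)"
```

```text
time: 5.12
position: [0.6049, 0.1439, 0.0503]
tool_rot: [-0.262, 0.657, -0.657, 0.262]
ft_force: [-0.3, 0.4, -0.2]
grip_width: 0.0138
t 5.125 pos [0.6049 0.1439 0.0503] yaw -46.52 w 0.0138 q [0.05 0.76 1.57 0.   0.81 0.87] f [-0.3  0.4 -0.2]
turn(deg) [ 0.03 -0.02  0.02] shift [ 0.0018  0.0013 -0.0002]
t 5.125 pos [0.6049 0.1439 0.0503] yaw -46.52 w 0.0138 q [0.05 0.76 1.57 0.   0.81 0.87] f [-0.3  0.4 -0.2]
turn(deg) [ 0.03 -0.02  0.02] shift [ 0.0018  0.0013 -0.0002]
t 5.125 pos [0.6049 0.1439 0.0503] yaw -46.52 w 0.0138 q [0.05 0.76 1.57 0.   0.81 0.87] f [-0.3  0.4 -0.2]
turn(deg) [ 0.03 -0.02  0.02] shift [ 0.0018  0.0013 -0.0002]
```

```bash

python3 -m crank '[[[0,0,0,0,-0.02,0,5],[0,0,0,0,-0.04,0,5],[0,0,0,0,-0.05,0,5],[0,10.1,0,0,0,0,5],[0,10.1,0,0,0,0,5]]]'
python3 -m crank '[[[0,10.1,0,0,0,0,5],[0,10.1,0,0,0,0,5],[0,10.1,0,0,0,0,5],[0,10.1,0,0,0,0,5],[0,0,0,0,0,0,5]]]'
python3 -c "
from h import *
delta(.509,-.229,.16,-107.2)"
```

```text
time: 5.75
position: [0.6057, 0.1438, 0.1629]
tool_rot: [0.14, -0.693, 0.693, -0.142]
ft_force: [0.1, -0.0, -2.9]
grip_width: 0.0139
time: 6.38
position: [0.6052, 0.1438, 0.1615]
tool_rot: [0.105, 0.699, -0.699, -0.104]
ft_force: [-0.1, -0.7, -2.1]
grip_width: 0.0139
t 6.375 pos [0.6052 0.1438 0.1615] yaw -107.0 w 0.0139 q [ 0.05  0.6   1.51 -0.    1.03  1.92] f [-0.1 -0.7 -2.1]
turn(deg) [ 0.01  0.2  -0.05] shift [-0.0183  0.0015  0.3846]
```

```bash

python3 -m crank '[[[0,0,0,-0.002,0,0.048,5],[0,0,0,-0.002,0,0.048,5],[0,0,0,-0.002,0,0.048,5],[0,0,0,-0.002,0,0.048,5],[0,0,0,-0.002,0,0.048,5]]]'
python3 -m crank '[[[0,0,0,-0.002,0,0.048,5],[0,0,0,-0.002,0,0.048,5],[0,0,0,-0.002,0,0.03,5],[0,0,0,-0.002,0,0.018,5],[0,0,0,0,0,0,5]]]'
python3 - <<'E'
from h import *
from rig import robot
o=robot.get_obs()
p=robot.camera('wrist'); cv2.imwrite("pics/w2.png",cv2.resize(p["img"][:,:,::-1],(800,600),interpolation=cv2.INTER_CUBIC))
np.savez("w2.npz",pos=o['position'],q=o['tool_rot'],K=p["K"],d=p["dist_coeffs"],T=p["T_tool_cam"])
delta(.509,-.229,.16,-107.2)
E
```

```text
time: 7.0
position: [0.5439, -0.09, 0.1613]
tool_rot: [-0.104, -0.699, 0.7, 0.104]
ft_force: [1.1, -1.3, -3.0]
grip_width: 0.0135
time: 7.62
position: [0.5096, -0.2293, 0.1609]
tool_rot: [-0.106, -0.699, 0.699, 0.105]
ft_force: [-0.1, 0.4, -2.6]
grip_width: 0.0141
t 7.675 pos [ 0.5094 -0.2281  0.1607] yaw -107.1 w 0.0139 q [-0.62  0.53  1.67  0.    0.94  1.25] f [ 0.   0.2 -3.3]
turn(deg) [0.04 0.1  0.01] shift [0.0001 0.0007 0.001 ]
```

View pics/w2.png

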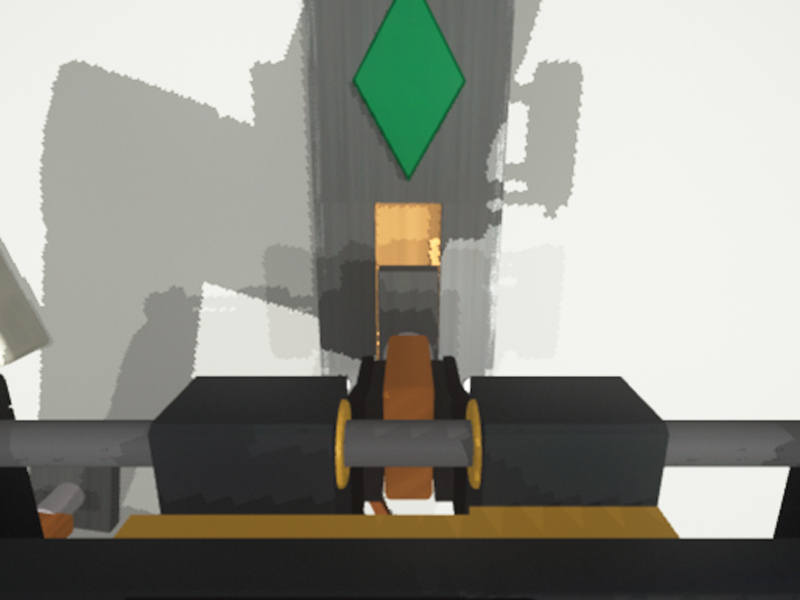

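The wrist view shows the held post's foot, front edge at (380–440, 267), lined up with the slot, far edge at (375–441, 203). Now the numbers.

```bash
python3 - <<'E'
from h import *
w=np.load("w2.npz"); Rt=Ro.from_quat(w["q"]).as_matrix()
def un(px,z):
    n=cv2.undistortPoints((np.array(px,float)/1.5625).reshape(-1,1,2),w["K"],w["d"]).reshape(-1,2)
    C=Rt@w["T"][:3,3]+w["pos"]; d=np.c_[n,np.ones(len(n))]@(Rt@w["T"][:3,:3]).T
    return C+d*((z-C[2])/d[:,2])[:,None]
for nm,px,z in [("slot far",[[375,203],[441,203]],.026),("slot side R",[[441,203],[440,260]],.026),("jig L",[[313,100],[319,300]],.026),("jig R",[[513,50],[496,300]],.026),("foot",[[380,267],[440,267]],w["pos"][2]-.049+.012)]:
    P=un(px,z); print(nm,((P-w["pos"])@Rt).round(4)[:,[0,2]],P.round(4)[:,:2])
E
```

```text
slot far [[-0.0518 -0.0169]
 [-0.0518  0.02  ]] [[ 0.5642 -0.2285]
 [ 0.5533 -0.2638]]
slot side R [[-0.0518  0.02  ]
 [-0.0193  0.0201]] [[ 0.5533 -0.2638]
 [ 0.5222 -0.2543]]
jig L [[-0.1056 -0.0489]
 [ 0.0048 -0.0511]] [[ 0.625  -0.2138]
 [ 0.5202 -0.1792]]
jig R [[-0.1298  0.0559]
 [ 0.0048  0.0536]] [[ 0.6172 -0.321 ]
 [ 0.4893 -0.2792]]
foot [[-0.0365 -0.0094]
 [-0.0365  0.0137]] [[ 0.5472 -0.2312]
 [ 0.5404 -0.2532]]
```

```bash

python3 -m crank '[[[0,0,0,0,0.03,0,5],[0,0,0,0,0.03,0,5],[0,0,0,0,0.02,0,5],[0,0,0,0,0.012,0,5],[0,0,0,0,0,0,5]]]'
python3 -m crank '[[[0,0,0,0,0.005,0,5],[0,0,0,0,0.004,0,5],[0,0,0,0,0.003,0,5],[0,0,0,0,0,0,5],[0,0,0,0,0,0,5]]]'
python3 -c "
from h import *
delta(.509,-.229,.053,-107.2)"
```

```text
time: 8.3
position: [0.5093, -0.2272, 0.068]
tool_rot: [0.104, 0.7, -0.699, -0.105]
ft_force: [0.1, 0.1, -2.3]
grip_width: 0.0134
time: 8.93
position: [0.5095, -0.2286, 0.0566]
tool_rot: [-0.105, -0.699, 0.699, 0.105]
ft_force: [0.4, -1.1, -3.1]
grip_width: 0.0137
t 8.925 pos [ 0.5095 -0.2286  0.0566] yaw -107.13 w 0.0137 q [-0.62  0.7   1.73  0.    0.71  1.25] f [ 0.4 -1.1 -3.1]
turn(deg) [-0.    0.07 -0.01] shift [0.0003 0.0036 0.0005]
```

```bash

python3 -m crank '[[[0,0,0,0,0.001,0,5],[0,0,0,0,0.001,0,5],[0,0,0,0,0.001,0,5],[0,0,0,0,0,0,5],[0,0,0,0,0,0,5]]]'
python3 - <<'E'
from h import *
from rig import robot
delta(.509,-.229,.053,-107.2)
p=robot.camera('scene'); cv2.imwrite("pics/s2.png",cv2.resize(p["img"][120:240,60:220,::-1],(800,600),interpolation=cv2.INTER_CUBIC))
E
```

```text
time: 9.55
position: [0.5094, -0.2285, 0.0543]
tool_rot: [-0.105, -0.699, 0.699, 0.105]
ft_force: [-2.1, 1.5, 5.7]
grip_width: 0.0137
t 9.55 pos [ 0.5094 -0.2285  0.0543] yaw -107.11 w 0.0137 q [-0.62  0.7   1.73 -0.    0.71  1.25] f [-2.1  1.5  5.7]
turn(deg) [-0.01  0.09 -0.01] shift [0.0002 0.0013 0.0006]
```

View pics/s2.png

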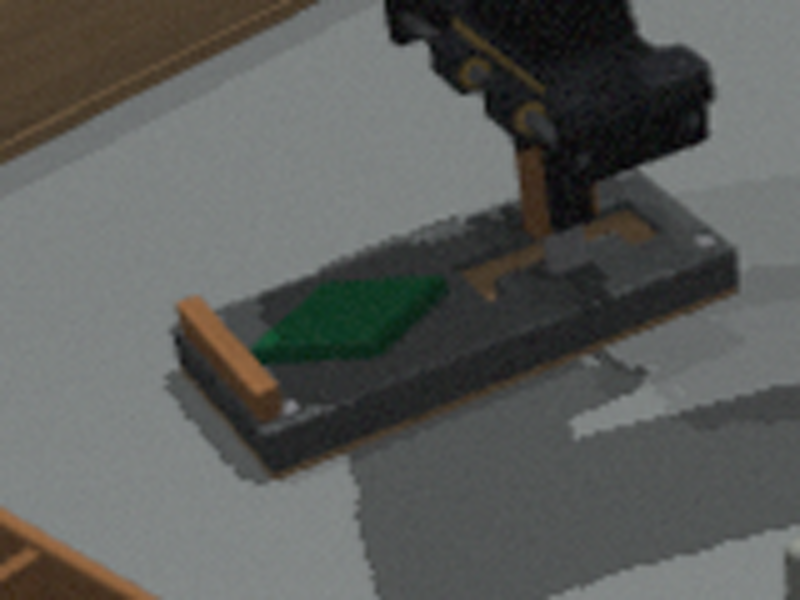

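The wrist force went from -3 to +6 N at about 4 mm underside height, so the foot is on the slot's floor. The view shows the grip at (560,200) standing in the slot. Now the twist, with a 0.5 mm relief.

```bash

python3 -m crank '[[[0,0,0,0,-0.0005,0,5],[0,-9,0,0,0,0,5],[0,-9,0,0,0,0,5],[0,-9,0,0,0,0,5],[0,-9,0,0,0,0,5]]]'
python3 -c "
from h import *
delta(.509,-.229,.053,-17.2)"
```

```text
time: 10.22
position: [0.5103, -0.2291, 0.0542]
tool_rot: [0.117, -0.697, 0.698, -0.118]
ft_force: [0.8, -1.3, 1.2]
grip_width: 0.0136
t 10.225 pos [ 0.5103 -0.2291  0.0542] yaw -70.85 w 0.0136 q [-0.62  0.7   1.73  0.    0.71  0.61] f [ 0.8 -1.3  1.2]
turn(deg) [-1.400e-01 -5.365e+01 -3.000e-02] shift [ 0.0003  0.0012 -0.0013]
```

```bash

python3 -m crank '[[[0,-9,0,0,0,0,5],[0,-9,0,0,0,0,5],[0,-9,0,0,0,0,5],[0,-9,0,0,0,0,5],[0,-9,0,0,0,0,5]]]'
python3 -m crank '[[[0,-8.6,0,0,0,0,5],[0,0,0,0,0,0,5],[0,0,0,0,0.0005,0,5],[0,0,0,0,0,0,5],[0,0,0,0,0,0,5]]]'
python3 - <<'E'
from h import *
from rig import robot
delta(.509,-.229,.053,-17.2)
p=robot.camera('scene'); cv2.imwrite("pics/s3.png",cv2.resize(p["img"][120:240,60:220,::-1],(800,600),interpolation=cv2.INTER_CUBIC))
E
```

```text
time: 10.85
position: [0.511, -0.2293, 0.0543]
tool_rot: [0.375, -0.598, 0.6, -0.376]
ft_force: [2.2, 0.1, -0.1]
grip_width: 0.0136
time: 11.48
position: [0.5107, -0.2293, 0.0542]
tool_rot: [0.417, -0.569, 0.572, -0.418]
ft_force: [2.8, -0.6, 5.9]
grip_width: 0.0136
t 11.475 pos [ 0.5107 -0.2293  0.0542] yaw -17.6 w 0.0136 q [-0.62  0.7   1.73  0.    0.7  -0.31] f [ 2.8 -0.6  5.9]
turn(deg) [-0.2  -0.4   0.05] shift [ 0.0002  0.0012 -0.0017]
```

View pics/s3.png

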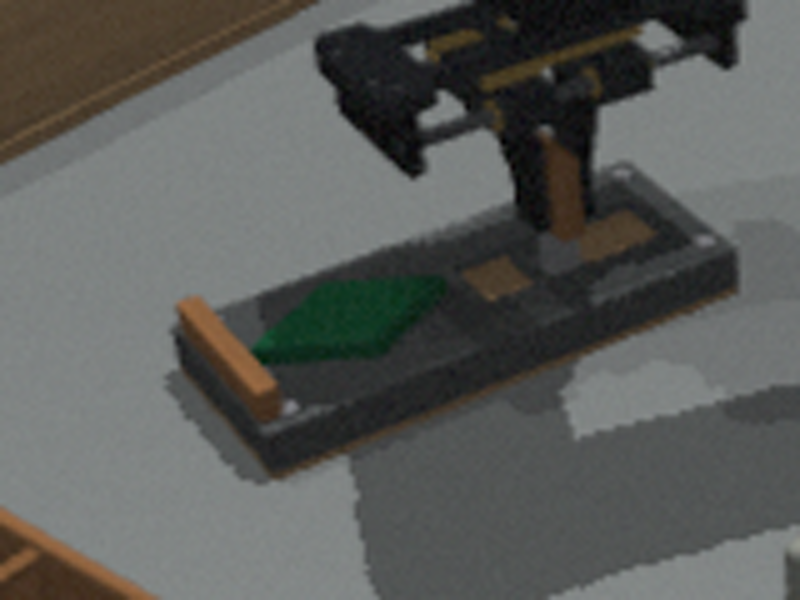

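The view shows the grip at (563,190) turned crosswise, with pine floor visible on both sides at (497,278) and (620,232). Releasing.

```bash

python3 -m crank '[[[0,0,0,0,0,0,30],[0,0,0,0,0,0,40],[0,0,0,0,0,0,40],[0,0,0,0,0,0,40],[0,0,0,0,0,0,40]]]'
python3 -c "
from h import *
delta(.509,-.229,.053,-17.2)"
```

```text
time: 12.15
position: [0.5092, -0.2283, 0.0534]
tool_rot: [-0.418, 0.571, -0.57, 0.418]
ft_force: [0.1, 0.6, 1.1]
grip_width: 0.0346
t 12.15 pos [ 0.5092 -0.2283  0.0534] yaw -17.52 w 0.0346 q [-0.62  0.7   1.73 -0.    0.71 -0.32] f [0.1 0.6 1.1]
turn(deg) [ 0.03 -0.32 -0.01] shift [0.0007 0.0004 0.    ]
```

```bash

python3 -m crank '[[[0,0,0,0,-0.02,0,40],[0,0,0,0,-0.03,0,40],[0,0,0,0,-0.05,0,40],[0,0,0,0,-0.05,0,40],[0,0,0,0,0,0,40]]]'
python3 -m crank '[[[0,0,0,0.05,0,-0.02,40],[0,0,0,0.05,0,-0.02,40],[0,0,0,0.03,0,-0.02,40],[0,0,0,0,0,0,40],[0,0,0,0,0,0,40]]]'
python3 - <<'E'
from h import *
from rig import robot
delta(.509,-.229,.053,-17.2)
p=robot.camera('scene'); a=cv2.resize(p["img"][130:220,70:190,::-1],(400,300),interpolation=cv2.INTER_CUBIC)
t=robot.camera('top'); b=cv2.resize(t["img"][150:240,320:440,::-1],(400,300),interpolation=cv2.INTER_CUBIC)
w=robot.camera('wrist'); c=cv2.resize(w["img"][:,:,::-1],(400,300))
d=cv2.resize(t["img"][:,:,::-1],(400,300))
cv2.imwrite("pics/f.png",np.vstack([np.hstack([a,b]),np.hstack([c,d])]))
E
```

```text
time: 12.78
position: [0.5118, -0.23, 0.2078]
tool_rot: [0.417, -0.567, 0.574, -0.419]
ft_force: [0.2, -0.8, 0.1]
grip_width: 0.035
time: 13.4
position: [0.413, -0.3336, 0.2028]
tool_rot: [-0.418, 0.571, -0.57, 0.418]
ft_force: [-0.3, 0.2, 0.1]
grip_width: 0.0347
t 13.4 pos [ 0.413  -0.3336  0.2028] yaw -17.54 w 0.0347 q [-0.89  0.44  1.7   0.    1.01 -0.58] f [-0.3  0.2  0.1]
turn(deg) [ 0.07 -0.34 -0.08] shift [-0.1283  0.1498  0.0608]
```

View pics/f.png

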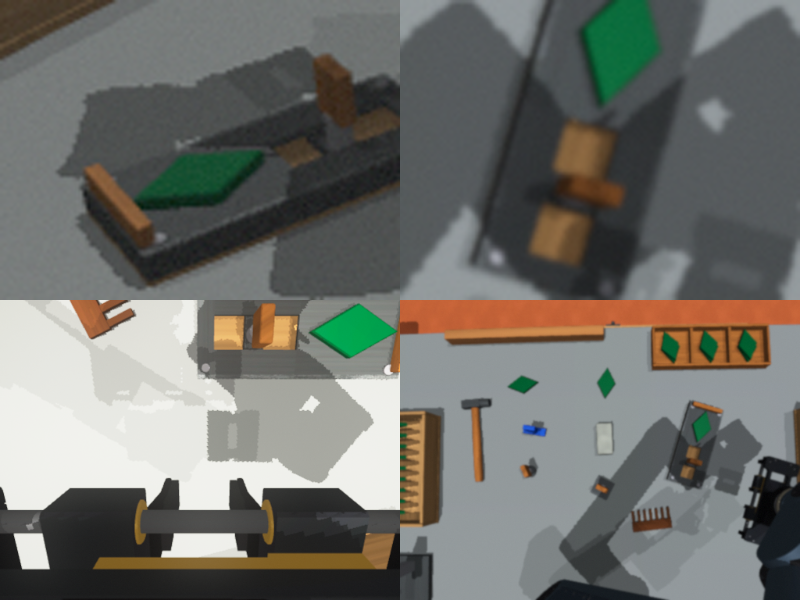

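The views show the post upright, crosswise and central in the slot: (335,90) in the scene crop and (590,190) in the top crop. The other posts look unmoved in the top view, and the arm is clear. Handing in.

```bash
python3 -c "
from rig import robot
print(robot.hand_in())"
```

```text
the job is handed in; nothing more can be done
None
```

I lowered the iron bar-foot post lengthwise into the jig's slot until it touched the floor, turned it a quarter turn, released it and handed the job in at about 13.5 s.

**Seating:** The wrist force went from -3 N to +6 N as the foot reached the floor. The underside then stood about 22 mm below the jig's top face, worked out from the gripper height.

**Lock and clearance:** The jaws turned 89.5°, ending about 0.4° from square to the slot. In the last scene, top and wrist pictures the post stands upright, crosswise and near the slot's centre, with the arm clear of everything. The disc post, plate post and blue look-alike look unmoved in the final top picture; I checked them only by eye. No check failed. The position readings varied by about 2 mm.

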